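# Weigh the pigment jars by hand and sort them onto the ware boards

### The job

Lift each of the terracotta pigment jars a little by its grip bar to feel what it weighs: stand those of more than 450 g on the ready board (the one with the unbroken lip) and the lighter ones on the refill board (the one whose lip is in two pieces); within 50 g of that limit either board will do. Every jar must end up upright, wholly on its board, turned so that its spout points straight at the board's lip end, to within about 12 degrees. Set the jars down gently and leave the bowl, the brush and the cup where they are.

Things in the scene. Friction and masses are not known exactly. Their poses are not given: they have to be found in the camera images.
- jar1_mid (a point): terracotta jar with sealed lid, 64 mm across (foot 60), heavy-footed, body 88 mm tall; fixed on the lid an upright grip bar 44 mm long (x), 22 thick (y), 32 tall, so 120 mm in all. A round spout sticks out to 49 mm from the axis, up to 78 mm up. Point: on the axis, 60 mm over the underside. x: to the spout; z: up. Jars look alike; mass 200 to 700 g. Absent in some starts.
- jar1: the jar of jar1_mid: origin at the centre of its underside, same axes. At the start it stands on the table, spout within 70 degrees of straight away from the robot.
- jar2_mid (a point): terracotta jar with sealed lid, 64 mm across (foot 60), heavy-footed, body 88 mm tall; fixed on the lid an upright grip bar 44 mm long (x), 22 thick (y), 32 tall, so 120 mm in all. A round spout sticks out to 49 mm from the axis, up to 78 mm up. Point: on the axis, 60 mm over the underside. x: to the spout; z: up. Jars look alike; mass 200 to 700 g. Absent in some starts.
- jar2: the jar of jar2_mid: origin at the centre of its underside, same axes. At the start it stands on the table, spout within 70 degrees of straight away from the robot.
- jar3_mid (a point): terracotta jar with sealed lid, 64 mm across (foot 60), heavy-footed, body 88 mm tall; fixed on the lid an upright grip bar 44 mm long (x), 22 thick (y), 32 tall, so 120 mm in all. A round spout sticks out to 49 mm from the axis, up to 78 mm up. Point: on the axis, 60 mm over the underside. x: to the spout; z: up. Jars look alike; mass 200 to 700 g. Absent in some starts.
- jar3: the jar of jar3_mid: origin at the centre of its underside, same axes. At the start it stands on the table, spout within 70 degrees of straight away from the robot.
- jar4_mid (a point): terracotta jar with sealed lid, 64 mm across (foot 60), heavy-footed, body 88 mm tall; fixed on the lid an upright grip bar 44 mm long (x), 22 thick (y), 32 tall, so 120 mm in all. A round spout sticks out to 49 mm from the axis, up to 78 mm up. Point: on the axis, 60 mm over the underside. x: to the spout; z: up. Jars look alike; mass 200 to 700 g. Absent in some starts.
- jar4: the jar of jar4_mid: origin at the centre of its underside, same axes. At the start it stands on the table, spout within 70 degrees of straight away from the robot.
- jar5_mid (a point): terracotta jar with sealed lid, 64 mm across (foot 60), heavy-footed, body 88 mm tall; fixed on the lid an upright grip bar 44 mm long (x), 22 thick (y), 32 tall, so 120 mm in all. A round spout sticks out to 49 mm from the axis, up to 78 mm up. Point: on the axis, 60 mm over the underside. x: to the spout; z: up. Jars look alike; mass 200 to 700 g. Absent in some starts.
- jar5: the jar of jar5_mid: origin at the centre of its underside, same axes. At the start it stands on the table, spout within 70 degrees of straight away from the robot.
- jar6_mid (a point): terracotta jar with sealed lid, 64 mm across (foot 60), heavy-footed, body 88 mm tall; fixed on the lid an upright grip bar 44 mm long (x), 22 thick (y), 32 tall, so 120 mm in all. A round spout sticks out to 49 mm from the axis, up to 78 mm up. Point: on the axis, 60 mm over the underside. x: to the spout; z: up. Jars look alike; mass 200 to 700 g. Absent in some starts.
- jar6: the jar of jar6_mid: origin at the centre of its underside, same axes. At the start it stands on the table, spout within 70 degrees of straight away from the robot.
- ready_board: ready board, for well-filled jars: fixed wooden board left or right of the jars, 300 mm (x) by 230 mm (y), 15 mm thick, with one unbroken lip right across its far end. Origin: centre of its underside, at table level; x: to the lip end, within 12 degrees of straight away from the robot; z: up. Room for six jars, two abreast.
- ready_board_lip (a point): middle of the lip end of the ready board, 143 mm from the board's centre along its x, 33 mm over the table; axes as the board. The lip is 14 mm thick and stands 18 mm above the board; its inner face is 136 mm from the board's centre.
- refill_board: refill board, for jars that run low: fixed wooden board left or right of the jars, 300 mm (x) by 230 mm (y), 15 mm thick, with a lip across its far end in two blocks 60 mm long with a 110 mm gap between. Origin: centre of its underside, at table level; x: to the lip end, within 12 degrees of straight away from the robot; z: up. Room for six jars, two abreast.
- refill_board_lip (a point): middle of the lip end of the refill board, 143 mm from the board's centre along its x, 33 mm over the table; axes as the board. The lip is 14 mm thick and stands 18 mm above the board; its inner face is 136 mm from the board's centre.
- glaze_bowl: bystander: a blue glazed bowl, 100 mm across, 50 mm high, beyond the jars; origin at the centre of its underside
- slip_brush: bystander: a brush lying on the table, about 160 mm long, beyond the jars
- cup: bystander: a terracotta cup 76 mm across, 80 mm high, beyond the jars; origin at the centre of its underside
Things that resemble listed ones, but are neither listed nor needed, are in the scene too. What is shaped like the jar3 but yellow is not meant.

How it is judged (in metres and radians):
At the end, for the whole second after the job is handed in: Every jar stands still, upright within 0.1 rad, its foot on a board top (axis within 92 mm of the centre line, -125 to 108 mm along x), spout within 0.26 rad of the board's x; over 500 g on the ready board, under 400 g on the refill board, between on either (angle between each of jar1_mid, jar2_mid, jar3_mid, jar4_mid, jar5_mid, jar6_mid's own z axis and vertical below 0.1 rad and linear speed of each of jar1, jar2, jar3, jar4, jar5, jar6 below 0.02 m/s and ((x of jar1_mid in the frame of ready_board between -0.125 and 0.108 m and y of jar1_mid in the frame of ready_board between -0.092 and 0.092 m and z of jar1_mid in the frame of ready_board between 0.068 and 0.082 m and angle between the x axis of jar1_mid and the x axis of ready_board, either way round below 0.26 rad and x of ready_board_lip in the frame of jar1_mid above 0 m and contact force between jar1 and ready_board above 3.924 N) or (x of jar1_mid in the frame of refill_board between -0.125 and 0.108 m and y of jar1_mid in the frame of refill_board between -0.092 and 0.092 m and z of jar1_mid in the frame of refill_board between 0.068 and 0.082 m and angle between the x axis of jar1_mid and the x axis of refill_board, either way round below 0.26 rad and x of refill_board_lip in the frame of jar1_mid above 0 m and contact force between jar1 and refill_board below 4.905 N)) and ((x of jar2_mid in the frame of ready_board between -0.125 and 0.108 m and y of jar2_mid in the frame of ready_board between -0.092 and 0.092 m and z of jar2_mid in the frame of ready_board between 0.068 and 0.082 m and angle between the x axis of jar2_mid and the x axis of ready_board, either way round below 0.26 rad and x of ready_board_lip in the frame of jar2_mid above 0 m and contact force between jar2 and ready_board above 3.924 N) or (x of jar2_mid in the frame of refill_board between -0.125 and 0.108 m and y of jar2_mid in the frame of refill_board between -0.092 and 0.092 m and z of jar2_mid in the frame of refill_board between 0.068 and 0.082 m and angle between the x axis of jar2_mid and the x axis of refill_board, either way round below 0.26 rad and x of refill_board_lip in the frame of jar2_mid above 0 m and contact force between jar2 and refill_board below 4.905 N)) and ((x of jar3_mid in the frame of ready_board between -0.125 and 0.108 m and y of jar3_mid in the frame of ready_board between -0.092 and 0.092 m and z of jar3_mid in the frame of ready_board between 0.068 and 0.082 m and angle between the x axis of jar3_mid and the x axis of ready_board, either way round below 0.26 rad and x of ready_board_lip in the frame of jar3_mid above 0 m and contact force between jar3 and ready_board above 3.924 N) or (x of jar3_mid in the frame of refill_board between -0.125 and 0.108 m and y of jar3_mid in the frame of refill_board between -0.092 and 0.092 m and z of jar3_mid in the frame of refill_board between 0.068 and 0.082 m and angle between the x axis of jar3_mid and the x axis of refill_board, either way round below 0.26 rad and x of refill_board_lip in the frame of jar3_mid above 0 m and contact force between jar3 and refill_board below 4.905 N)) and ((x of jar4_mid in the frame of ready_board between -0.125 and 0.108 m and y of jar4_mid in the frame of ready_board between -0.092 and 0.092 m and z of jar4_mid in the frame of ready_board between 0.068 and 0.082 m and angle between the x axis of jar4_mid and the x axis of ready_board, either way round below 0.26 rad and x of ready_board_lip in the frame of jar4_mid above 0 m and contact force between jar4 and ready_board above 3.924 N) or (x of jar4_mid in the frame of refill_board between -0.125 and 0.108 m and y of jar4_mid in the frame of refill_board between -0.092 and 0.092 m and z of jar4_mid in the frame of refill_board between 0.068 and 0.082 m and angle between the x axis of jar4_mid and the x axis of refill_board, either way round below 0.26 rad and x of refill_board_lip in the frame of jar4_mid above 0 m and contact force between jar4 and refill_board below 4.905 N)) and ((x of jar5_mid in the frame of ready_board between -0.125 and 0.108 m and y of jar5_mid in the frame of ready_board between -0.092 and 0.092 m and z of jar5_mid in the frame of ready_board between 0.068 and 0.082 m and angle between the x axis of jar5_mid and the x axis of ready_board, either way round below 0.26 rad and x of ready_board_lip in the frame of jar5_mid above 0 m and contact force between jar5 and ready_board above 3.924 N) or (x of jar5_mid in the frame of refill_board between -0.125 and 0.108 m and y of jar5_mid in the frame of refill_board between -0.092 and 0.092 m and z of jar5_mid in the frame of refill_board between 0.068 and 0.082 m and angle between the x axis of jar5_mid and the x axis of refill_board, either way round below 0.26 rad and x of refill_board_lip in the frame of jar5_mid above 0 m and contact force between jar5 and refill_board below 4.905 N)) and ((x of jar6_mid in the frame of ready_board between -0.125 and 0.108 m and y of jar6_mid in the frame of ready_board between -0.092 and 0.092 m and z of jar6_mid in the frame of ready_board between 0.068 and 0.082 m and angle between the x axis of jar6_mid and the x axis of ready_board, either way round below 0.26 rad and x of ready_board_lip in the frame of jar6_mid above 0 m and contact force between jar6 and ready_board above 3.924 N) or (x of jar6_mid in the frame of refill_board between -0.125 and 0.108 m and y of jar6_mid in the frame of refill_board between -0.092 and 0.092 m and z of jar6_mid in the frame of refill_board between 0.068 and 0.082 m and angle between the x axis of jar6_mid and the x axis of refill_board, either way round below 0.26 rad and x of refill_board_lip in the frame of jar6_mid above 0 m and contact force between jar6 and refill_board below 4.905 N))); the robot touches nothing.
It fails at once if the bowl is moved more than 40 mm (distance of glaze_bowl from where it was at the start of the episode above 0.04 m).
It fails at once if the brush is moved more than 40 mm (distance of slip_brush from where it was at the start of the episode above 0.04 m).
It fails at once if the cup is moved more than 40 mm (distance of cup from where it was at the start of the episode above 0.04 m).
It fails at once if a jar is dropped or slammed down (faster than 0.6 m/s when 3 to 30 mm above a board's top) ((linear speed of jar1 above 0.6 m/s and height (world z) of jar1_mid between 0.078 and 0.105 m) or (linear speed of jar2 above 0.6 m/s and height (world z) of jar2_mid between 0.078 and 0.105 m) or (linear speed of jar3 above 0.6 m/s and height (world z) of jar3_mid between 0.078 and 0.105 m) or (linear speed of jar4 above 0.6 m/s and height (world z) of jar4_mid between 0.078 and 0.105 m) or (linear speed of jar5 above 0.6 m/s and height (world z) of jar5_mid between 0.078 and 0.105 m) or (linear speed of jar6 above 0.6 m/s and height (world z) of jar6_mid between 0.078 and 0.105 m)).
Of jar1, jar2, jar3, jar4, jar5, jar6 only 4 to 6 are there at a start; the rules pass over those that are not, and their reading is None.
At some moment in a run one of jar1, jar2, jar3, jar4, jar5, jar6 may be knocked a few centimetres aside while the robot is not near it.
It also fails if it takes over 210 s, if anything falls off the work surface, if the arm or the gripper's body presses on something with over 40 N, if the wrist force passes 120 N, or if a joint passes its speed limit or range.

### The arm

A 6-joint arm with a two-finger parallel gripper is mounted at the origin on the work surface. World frame = base frame: x ahead of the robot, y to its left, z up, the work surface at z = 0. Lengths are in mm, angles in rad, forces in N, time in s.
With the tool pointing down it reaches from about 275 to 750 mm from the base axis. Payload 10.2 kg.
Tool frame: the origin (TCP) lies midway between the tips of the shut fingers; the grasp point (between the pads) lies 19 mm behind it; z points along the fingers, y is the line along which they close (so a half turn about z gives the same grasp; the last joint's range is limited). The gripper opens to 85 mm and grips with 20 to 120 N. Pads are 22 mm wide; open, the fingers measure 114 mm over their backs; the gripper's body (76 mm by 85 mm) begins 54 mm behind the grasp point. The pads swing forward as they close: fully open they stand 13 mm farther back than shut.
Start: joints at [0.986, 0.313, 1.498, -0, 1.331, -0.223], TCP at [185.841, 491.014, 231.294] pointing down, gripper open.
Joint ranges: [-2.94, 2.94], [-0.97, 2.17], [0.19, 2.56], [-1.23, 4.37], [0.02, 3.11], [-2.88, 2.88]. Speed limits (rad/s): [2.39, 2.39, 3.01, 3.14, 3.14, 3.14].

### API

Orientations are given as a unit quaternion [w, x, y, z].
In Python, from rig import ctrl gives the robot as it stands.
- The arm moves only by the tool send_rows, never from a script. Its argument "targets" is a list of rows, each an object with "offset": the shift along the world's x, y, z in cm, a list of three; "spin": the turn about the world's z in rad. A call has 1 to 8 rows; each row is the pose to reach, as a shift and turn from the pose commanded when the call began; what a row does not reach only later rows make up. A row lasts 1/12 s, in which the tool goes at most 41.7 mm and 7.16 degrees, less where a joint would pass 70% of its speed; a pose out of reach is approached as far as the arm can. A call with a gripper value outside its range is refused whole. "grip" is the opening, from 0 (shut) to 1 (fully open), set as the call begins (left out, the last holds). The fingers move at their own pace and stop on an object; "squeeze" is the grip in N (left out, the last holds). Time passes only in rows, so rows that repeat a pose let the fingers close. It gives the time, the measured TCP pose, the force, the opening and the grip force at its end, in the units of the state.
- ctrl.sense(): the state, without advancing time (a new reading comes with each control period).
- ctrl.capture(name): name is "scene" or "side" or "wrist"; returns (picture, depth): 400x640x3 uint8, red, green, blue; 400x640 float32, mm along the optical axis (not along the pixel's ray), 0 where there is no reading.
- ctrl.calibration(name): a dict with "fx", "fy", "cx", "cy" (pixels), "k1" (the pictures are not rectified: a ray, as slopes to the right and down, at radius r is drawn at 1 + k1 r^2 times it, then the intrinsics apply), "view" (4x4, takes a point from world to camera coordinates); the wrist camera has in their place "mount" (4x4, takes a point from camera to tool coordinates, whose origin is the TCP and whose axes are the flange's). Camera axes: x right, y down, z forward; pixel columns grow to the right and rows downward; lengths in mm; the calibration is good to about 2 mm. A picture is of the moment at which its call begins: read the wrist's pose just before it. calibration takes no time and is no camera call.
- ctrl.finish_job(): hands the job in; it is judged then, once.
Trained networks look in the newest picture that a camera, given by its name, has taken for a name from the list of things; names that differ only in an ending like _2 or _b are one class to them, and where a whole thing is asked for, a point or a joint stands for the part that bears it (a point fixed in the world has none). Each returns a list of dicts, best first, with "conf" (0 to 1); they miss things now and then, are a little off and sometimes report something else, mostly with a low value. They report only what shows in the picture. A call takes as long as a camera call. They do not tell look-alikes from the thing itself.
- ctrl.search_frame(camera, query): "box" ([left, top, right, bottom] in pixels, round what is visible of it).
- ctrl.place_of(camera, query): "uv" ([column, row] in pixels: a listed point, or the origin of a listed thing).
The state is a dict: "time_s": time; "joints": joint angles; "dq": joint speeds; "tau": joint torques, N m; "eef_pos": TCP position; "ee_rot": TCP orientation; "force": force on the tool from outside, world axes, zero at the start; "wrist_torque": the same for the moment, N m; "grip_width": opening from 0.0 (shut) to 1.0 (fully open); "grip_force": force on a finger pad.
Only numpy, scipy, OpenCV 4.12 (cv2) and the standard library are available. Lean on these libraries where they do the work, as an engineer would, in place of code of your own. Each camera call takes 0.05 s, during which the arm holds its last target. There are 200 camera calls.

## Working session

There is one attempt and no reset: what is moved stays moved. The work goes in short steps, Python scripts to look and compute and a tool call to move; the robot and the scene stay as the last step left them, time stands still between calls to the robot, and variables do not carry over. Pictures are saved under pics/ and viewed, at most 14 in all, crops included, and the job is handed in when it is done.

Besides the shell and the picture viewer there is one more tool, called after "Request:" as name(argument=value, ...), one argument or row to a line, values as JSON. send_rows: Moves the arm, as the interface text tells. Its arguments: {"type":"object","properties":{"targets":{"type":"array"},"grip":{"type":"number"},"squeeze":{"type":"number"}},"required":["targets"]}

```bash
ls; mkdir -p pics; cat > h.py <<'E'
import numpy as np, cv2
from rig import ctrl
from scipy.spatial.transform import Rotation as R
def save(im,name): cv2.imwrite(f'pics/{name}.png',cv2.cvtColor(im,cv2.COLOR_RGB2BGR))
def pose(c,s=None):
    k=ctrl.calibration(c)
    if 'view' in k: return k,np.linalg.inv(np.array(k['view']))
    s=s or ctrl.sense(); T=np.eye(4); q=s['ee_rot']; T[:3,:3]=R.from_quat([q[1],q[2],q[3],q[0]]).as_matrix(); T[:3,3]=s['eef_pos']
    return k,T@np.array(k['mount'])
def slopes(k,uv):
    p=(np.array(uv,float).reshape(-1,2)-[k['cx'],k['cy']])/[k['fx'],k['fy']]
    q=p.copy()
    for _ in range(10): q=p/(1+k['k1']*(q**2).sum(1,keepdims=True))
    return q
def ray(k,T,uv):
    s=slopes(k,uv); d=np.c_[s,np.ones(len(s))]@T[:3,:3].T
    return T[:3,3],d
def atz(k,T,uv,z):
    o,d=ray(k,T,uv); return o+d*((z-o[2])/d[:,2])[:,None]
def cloud(k,T,D):
    v,u=np.mgrid[0:D.shape[0],0:D.shape[1]]
    s=slopes(k,np.c_[u.ravel(),v.ravel()]); z=D.ravel()[:,None]
    P=np.c_[s*z,z]@T[:3,:3].T+T[:3,3]; P[z[:,0]==0]=np.nan
    return P.reshape(*D.shape,3)
E
cat > a.py <<'E'
from h import *
ims=[]
for c in ['scene','side']:
    im,D=ctrl.capture(c); save(im,c+'0'); k,T=pose(c); np.savez(c+'0.npz',im=im,D=D,T=T)
    print(c,T[:3,3].round(),{a:k[a] for a in ['fx','cx','cy','k1']})
    for q in ['jar1_mid','jar1','ready_board','refill_board','ready_board_lip','refill_board_lip','glaze_bowl','cup','slip_brush']:
        r=ctrl.place_of(c,q)
        print(q,[(np.round(x['uv']).astype(int).tolist(),round(x['conf'],2)) for x in r])
print(ctrl.sense())
E
python3 a.py
```

```text
pics
scene [1110. -710.  814.] {'fx': 412.18080167817186, 'cx': 323.93700441071616, 'cy': 205.9481903599355, 'k1': -0.08227828871383057}
jar1_mid [([318, 176], 0.82)]
jar1 [([321, 226], 0.91), ([176, 234], 0.82), ([321, 190], 0.75), ([375, 217], 0.74), ([298, 210], 0.73), ([462, 209], 0.64), ([354, 241], 0.62), ([322, 204], 0.37)]
ready_board [([260, 265], 0.67), ([318, 177], 0.64)]
refill_board [([382, 166], 0.66)]
ready_board_lip [([293, 289], 0.57)]
refill_board_lip [([418, 178], 0.69), ([380, 165], 0.59)]
glaze_bowl [([424, 226], 0.66)]
cup [([368, 278], 0.76)]
slip_brush [([401, 254], 0.56)]
side [ -173. -1133.   835.] {'fx': 514.5311802047045, 'cx': 328.8258794331329, 'cy': 205.69877726290417, 'k1': -0.15411289499474012}
jar1_mid [([280, 209], 0.86), ([337, 188], 0.68), ([412, 253], 0.34)]
jar1 [([326, 232], 0.98), ([297, 329], 0.97), ([282, 226], 0.9), ([305, 216], 0.7), ([300, 242], 0.61), ([329, 209], 0.61), ([343, 166], 0.6), ([352, 224], 0.55)]
ready_board [([363, 278], 0.85)]
refill_board [([263, 188], 0.62)]
ready_board_lip [([410, 252], 0.69), ([330, 234], 0.64)]
refill
[... 156 characters left out ...]
 'joints': array([ 9.85582011e-01,  3.12897572e-01,  1.49769452e+00, -1.97476078e-05,
        1.33100593e+00, -2.23377384e-01]), 'dq': array([-7.37260069e-04, -1.04575750e-03,  9.44464608e-04, -1.20190713e-03,
        7.45399876e-04,  1.06677783e-05]), 'tau': array([ 1.27232739e-03, -4.12179923e+01, -2.59893161e+01, -1.71788306e-04,
        5.80718061e-04,  8.89700601e-06]), 'eef_pos': array([185.85419711, 491.00791727, 231.29748468]), 'ee_rot': array([ 7.76241219e-06,  1.79930818e-01,  9.83679267e-01, -6.24011332e-06]), 'force': array([-0.14829946, -0.32054455,  0.72816964]), 'wrist_torque': array([-0.0181385 , -0.00843182, -0.00745084]), 'grip_force': 0.0, 'grip_width': 0.9986706283537345}
```

View pics/scene0.png

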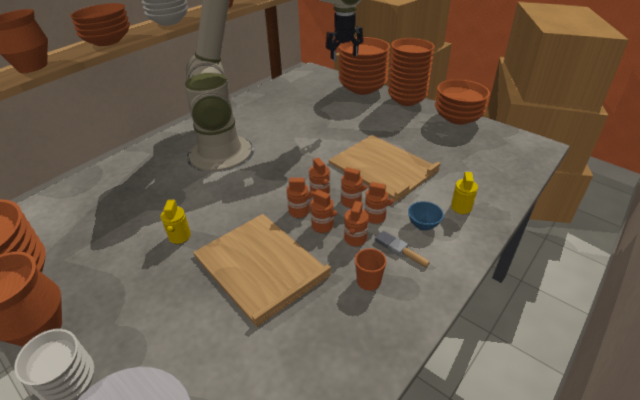

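View pics/side0.png

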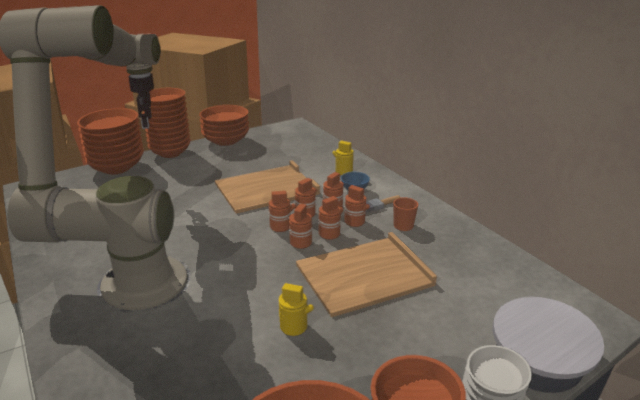

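```bash
cat > b.py <<'E'
from h import *
for c in ['scene','side']:
    z=np.load(c+'0.npz'); k,T=pose(c); P=cloud(k,T,z['D'])
    hsv=cv2.cvtColor(z['im'],cv2.COLOR_RGB2HSV)
    print(c,'valid',(z['D']>0).mean())
    for col,(lo,hi) in {'terra':(0,14),'yellow':(18,35)}.items():
        m=(hsv[...,0]>=lo)&(hsv[...,0]<=hi)&(hsv[...,1]>90)&(P[...,2]>90)&(P[...,2]<128)
        n,l,st,ce=cv2.connectedComponentsWithStats(m.astype(np.uint8))
        for i in range(1,n):
            if st[i,4]>15: 
                p=P[l==i]; print(col,ce[i].round(),st[i,4],np.median(p,0).round(),'top',np.percentile(p[:,2],95).round())
E
python3 b.py
```

```text
scene valid 0.9962109375
terra [485.   6.] 375 [ 116. 2060.  108.] top 126.0
terra [271.  17.] 70 [-780. 1036.  110.] top 127.0
terra [631.  37.] 113 [ 982. 2060.  112.] top 125.0
terra [363.  74.] 370 [159. 659. 107.] top 125.0
terra [409.  84.] 366 [359. 700. 110.] top 125.0
terra [462.  94.] 1266 [562. 765. 105.] top 126.0
terra [319. 166.] 160 [444.  41. 112.] top 122.0
terra [351. 174.] 206 [542.  67. 111.] top 121.0
terra [297. 183.] 204 [448. -62. 112.] top 122.0
terra [377. 189.] 214 [638.  56. 112.] top 121.0
terra [321. 197.] 222 [544. -71. 113.] top 121.0
terra [355. 210.] 191 [649. -59. 117.] top 122.0
terra [ 34. 246.] 265 [ 105. -662.  116.] top 124.0
terra [ 33. 315.] 1239 [ 320. -748.  109.] top 126.0
yellow [206. 133.] 20 [ 33. -60. 122.] top 127.0
yellow [468. 180.] 160 [819. 246. 115.] top 120.0
yellow [170. 209.] 204 [ 261. -357.  113.] top 122.0
side valid 0.99604296875
terra [250.  40.] 79 [1297. 2054.  113.] top 125.0
terra [76. 66.] 310 [ 163. 2058.  108.] top 125.0
terra [246.  65.] 19 [ 991. 1466.  114.] top 124.0
terra [224. 117.] 965 [561. 762. 107.] top 126.0
terra [167. 134.] 410 [301. 694. 110.] top 125.0
terra [113. 150.] 508 [ 86. 651. 108.] top 125.0
terra [333. 179.] 140 [630.  55. 109.] top 121.0
terra [304. 184.] 157 [535.  66. 111.] top 121.0
terra [356. 192.] 180 [640. -54. 109.] top 121.0
terra [278. 196.] 181 [432.  41. 111.] top 121.0
terra [330. 203.] 194 [536. -72. 111.] top 122.0
terra [299. 212.] 163 [437. -68. 112.] top 121.0
yellow [344. 146.] 127 [810. 253. 108.] top 121.0
yellow [292. 292.] 312 [ 250. -360.  112.] top 120.0
```

Six terracotta jars stand in two rows near x 440–640, with the scene picture showing them around (297–377, 166–210). Two yellow decoys are at (176,225) and (465,195). The right-hand board (scene 260,265; side 363,278) has the unbroken lip, so it is the ready board. The left-hand board (side 265,188) has the split lip.

```bash
cat > c.py <<'E'
from h import *
C={}
for c in ['scene','side']:
    z=np.load(c+'0.npz'); k,T=pose(c); C[c]=(cloud(k,T,z['D']),cv2.cvtColor(z['im'],cv2.COLOR_RGB2HSV))
def rect(p): 
    r=cv2.minAreaRect(p[:,:2].astype(np.float32)); b=cv2.boxPoints(r); e=b[1]-b[0],b[2]-b[1]
    e=max(e,key=np.linalg.norm); a=np.arctan2(e[1],e[0]); a=(a+np.pi/2)%np.pi-np.pi/2
    return np.round(r[0]),np.round(sorted(r[1])),round(a,3)
for name,(x0,x1,y0,y1) in {'left':(350,800,120,420),'right':(330,800,-450,-120)}.items():
    for c,(P,H) in C.items():
        b=(P[...,0]>x0)&(P[...,0]<x1)&(P[...,1]>y0)&(P[...,1]<y1)&(H[...,0]>8)&(H[...,0]<25)&(H[...,1]>60)
        m=b&(P[...,2]>9)&(P[...,2]<21); n,l,st,ce=cv2.connectedComponentsWithStats(m.astype(np.uint8))
        i=1+np.argmax(st[1:,4]); p=P[l==i]; q=P[b&(P[...,2]>28)&(P[...,2]<38)]
        print(name,c,rect(p),'z',np.median(p[:,2]).round(1),'lip',len(q),rect(q) if len(q)>3 else '', np.histogram(q[:,1],10)[0] if len(q) else '')
for x,y in [(438,41),(538,67),(634,56),(443,-65),(540,-72),(645,-57)]:
    A=[]
    for c,(P,H) in C.items():
        m=(abs(P[...,0]-x)<38)&(abs(P[...,1]-y)<38)&(P[...,2]>98)&(P[...,2]<130)
        A.append(P[m])
    p=np.r_[A[0],A[1]]; t=p[p[:,2]>116]
    print((x,y),rect(p),'tops',rect(t),len(t),[a[a[:,2]>116].mean(0).round() for a in A])
E
python3 c.py
```

```text
left scene (array([513., 291.]), array([236., 305.]), np.float32(-0.098)) z 13.3 lip 117 (array([670., 284.]), array([173., 197.]), np.float32(-1.096)) [30 21 10  5  0  0  0 15 18 18]
left side (array([512., 286.]), array([242., 302.]), np.float32(-0.1)) z 15.0 lip 90 (array([723., 269.]), array([156., 231.]), np.float32(1.468)) [16 11  5 14  5  2  0 12 11 14]
right scene (array([ 509., -280.]), array([232., 304.]), np.float32(-0.153)) z 14.9 lip 607 (array([ 677., -257.]), array([ 96., 317.]), np.float32(1.036)) [74 75 72 68 69 61 63 41 52 32]
right side (array([ 508., -281.]), array([240., 301.]), np.float32(-0.147)) z 14.4 lip 337 (array([ 672., -266.]), array([ 94., 305.]), np.float32(1.036)) [43 41 39 40 33 35 37 27 34  8]
(438, 41) (array([434.,  45.]), array([25., 46.]), np.float32(-0.338)) tops (array([434.,  47.]), array([21., 45.]), np.float32(-0.379)) 125 [array([438.,  45., 120.]), array([432.,  46., 119.])]
(538, 67) (array([537.,  73.]), array([28., 47.]), np.float32(0.337)) tops (array([537.,  73.]), array([27., 47.]), np.float32(0.365)) 135 [array([539.,  72., 120.]), array([537.,  70., 119.])]
(634, 56) (array([635.,  62.]), array([26., 47.]), np.float32(0.398)) tops (array([634.,  62.]), array([25., 45.]), np.float32(0.44)) 141 [array([636.,  61., 120.]), array([635.,  60., 119.])]
(443, -65) (array([443., -60.]), array([25., 47.]), np.float32(0.618)) tops (array([443., -60.]), array([25., 47.]), np.float32(0.618)) 154 [array([444., -60., 120.]), array([443., -62., 119.])]
(540, -72) (array([539., -66.]), array([27., 48.]), np.float32(0.129)) tops (array([540., -65.]), array([27., 46.]), np.float32(0.083)) 163 [array([541., -65., 120.]), array([539., -66., 120.])]
(645, -57) (array([644., -49.]), array([27., 51.]), np.float32(-1.217)) tops (array([643., -47.]), array([27., 48.]), np.float32(-1.19)) 160 [array([645., -49., 120.]), array([643., -49., 119.])]
```

```bash
cat > m.py <<'E'
from h import *
import sys
# usage: m.py x y yaw [n]: bias/force average over n captures, wrist measurement of the bar near x,y, offsets to go there
x,y,yaw=map(float,sys.argv[1:4]); n=int(sys.argv[4]) if len(sys.argv)>4 else 1
def rect(p):
    r=cv2.minAreaRect(p[:,:2].astype(np.float32)); b=cv2.boxPoints(r); e=max((b[1]-b[0],b[2]-b[1]),key=np.linalg.norm)
    a=np.arctan2(e[1],e[0]); return np.array(r[0]),np.round(sorted(r[1])),(a+np.pi/2)%np.pi-np.pi/2
F=[]
for i in range(n):
    s=ctrl.sense(); F.append(np.r_[s['force'],s['tau'][1:3]]); im,D=ctrl.capture('wrist')
F=np.array(F); print('F',F.mean(0).round(2),'sd',F.std(0).round(2),'t',s['time_s'],'w',round(s['grip_width'],3),'gf',s['grip_force'])
k,T=pose('wrist',s); P=cloud(k,T,D)
q=s['ee_rot']; M=R.from_quat([q[1],q[2],q[3],q[0]]).as_matrix(); psi=np.arctan2(M[1,1],M[0,1])-np.pi/2
psi=(psi+np.pi/2)%np.pi-np.pi/2
print('tcp',s['eef_pos'].round(1),'psi',round(psi,3),'j6',round(s['joints'][5],2))
m=(np.hypot(P[...,0]-x,P[...,1]-y)<45)&(P[...,2]>112)&(P[...,2]<130)
if m.sum()>30:
    c,w,a=rect(P[m]); print('bar',c.round(1),w,round(a,3),'z',np.median(P[m][:,2]).round(1),m.sum()); x,y=c; yaw=a
e=s['eef_pos']; print('offset cm',((x-e[0])/10).round(2),((y-e[1])/10).round(2),'z to 94:',((94-e[2])/10).round(2),'spin',round(yaw-psi,3))
save(im,'wrist_last')
E
python3 m.py 435 45 -0.36 6
```

```text
F [ 2.900e-01 -6.000e-02  4.000e-02 -4.122e+01 -2.599e+01] sd [0.46 0.68 0.31 0.   0.  ] t 1.25 w 0.998 gf 0.0
tcp [185.8 491.  231.3] psi -0.362 j6 -0.22
offset cm 24.92 -44.6 z to 94: -13.73 spin 0.002
```

Request:
send_rows(
  targets=[
    {"offset": [2,-3.6,0],"spin": 0},
    {"offset": [4,-7.2,0],"spin": 0},
    {"offset": [6,-10.7,0],"spin": 0},
    {"offset": [8,-14.3,0],"spin": 0},
    {"offset": [10,-17.9,0],"spin": 0},
    {"offset": [12,-21.5,0],"spin": 0},
    {"offset": [14,-25,0],"spin": 0},
    {"offset": [16,-28.5,0],"spin": 0},
  ],
  grip=0.55,
  squeeze=50,
)

```text
time_s: 1.97
eef_pos: [346.3, 204.2, 231.6]
ee_rot: [0.0, 0.18, 0.984, 0.0]
force: [0.9, 0.7, 0.5]
grip_width: 0.548
grip_force: 0.0
```

Request:
send_rows(
  targets=[
    {"offset": [2,-3.6,0],"spin": 0},
    {"offset": [4,-7.2,0],"spin": 0},
    {"offset": [6,-10.7,0],"spin": 0},
    {"offset": [8,-14.3,0],"spin": 0},
    {"offset": [9,-16.2,0],"spin": 0},
    {"offset": [9,-16.2,0],"spin": 0},
    {"offset": [9,-16.2,0],"spin": 0},
  ],
)

```text
time_s: 2.55
eef_pos: [436.0, 43.3, 231.1]
ee_rot: [-0.0, 0.181, 0.983, 0.0]
force: [0.7, 0.5, 0.5]
grip_width: 0.554
grip_force: 0.0
```

```bash
python3 m.py 435 45 -0.36 6
```

```text
F [  0.05   0.08   0.22 -30.93 -25.71] sd [0.43 0.6  0.49 0.25 0.2 ] t 2.8 w 0.551 gf 0.0
tcp [435.5  44.9 231.4] psi -0.36 j6 -1.38
bar [433.5  48.6] [22. 44.] -0.392 z 119.5 1311
offset cm -0.2 0.37 z to 94: -13.74 spin -0.031
```

View pics/wrist_last.png

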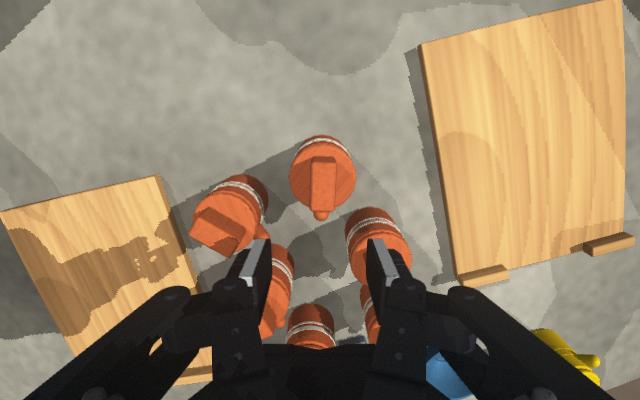

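The wrist view shows jar A's bar at (322,182) with the spout pointing away from the robot. The measured bar is 22×44 mm with its top at 120 mm, which matches the text, so I'll grasp it.

Request:
send_rows(
  targets=[
    {"offset": [-0.2,0.4,-3],"spin": -0.03},
    {"offset": [-0.2,0.4,-6],"spin": -0.03},
    {"offset": [-0.2,0.4,-9],"spin": -0.03},
    {"offset": [-0.2,0.4,-11],"spin": -0.03},
    {"offset": [-0.2,0.4,-12.5],"spin": -0.03},
    {"offset": [-0.2,0.4,-13.7],"spin": -0.03},
    {"offset": [-0.2,0.4,-13.7],"spin": -0.03},
    {"offset": [-0.2,0.4,-13.7],"spin": -0.03},
  ],
)

```text
time_s: 3.52
eef_pos: [433.7, 48.4, 94.4]
ee_rot: [-0.0, 0.194, 0.981, -0.0]
force: [0.6, -1.0, -0.3]
grip_width: 0.55
grip_force: 0.0
```

Request:
send_rows(
  targets=[
    {"offset": [0,0,0],"spin": 0},
    {"offset": [0,0,0],"spin": 0},
    {"offset": [0,0,0],"spin": 0},
    {"offset": [0,0,0],"spin": 0},
    {"offset": [0,0,0],"spin": 0},
    {"offset": [0,0,0],"spin": 0},
  ],
  grip=0.1,
)

```text
time_s: 4.02
eef_pos: [434.5, 48.2, 95.3]
ee_rot: [0.001, 0.195, 0.981, 0.0]
force: [0.1, 2.6, 6.7]
grip_width: 0.25
grip_force: 49.8
```

Request:
send_rows(
  targets=[
    {"offset": [0,0,0.5],"spin": 0},
    {"offset": [0,0,1.5],"spin": 0},
    {"offset": [0,0,3],"spin": 0},
    {"offset": [0,0,4],"spin": 0},
    {"offset": [0,0,4],"spin": 0},
    {"offset": [0,0,4],"spin": 0},
    {"offset": [0,0,4],"spin": 0},
  ],
)

```text
time_s: 4.6
eef_pos: [433.3, 48.0, 133.7]
ee_rot: [-0.001, 0.195, 0.981, -0.0]
force: [0.7, 0.3, -3.7]
grip_width: 0.246
grip_force: 49.4
```

```bash
python3 m.py 435 45 -0.36 10
```

```text
F [ 1.300e-01 -3.000e-02 -2.910e+00 -3.496e+01 -2.317e+01] sd [0.48 0.36 0.48 0.22 0.13] t 5.05 w 0.249 gf 49.436330795288086
tcp [433.8  48.  134.2] psi -0.392 j6 -1.34
bar [422.4  52.4] [41. 64.] 1.163 z 126.5 4362
offset cm -1.14 0.44 z to 94: -4.02 spin 1.555
```

Jar A weighs about 3.0 N (310 g), so it goes on the refill board on the left. I'm carrying it to the far outer slot.

Request:
send_rows(
  targets=[
    {"offset": [0,0,1],"spin": 0},
    {"offset": [0,0,3],"spin": 0},
    {"offset": [0,0,6],"spin": 0},
    {"offset": [0,0,8.5],"spin": 0},
    {"offset": [0,0,10],"spin": 0},
    {"offset": [0,0,10],"spin": 0},
  ],
)

```text
time_s: 5.6
eef_pos: [435.1, 47.9, 237.1]
ee_rot: [0.003, 0.195, 0.981, 0.0]
force: [0.8, 0.0, -3.5]
grip_width: 0.25
grip_force: 49.6
```

Request:
send_rows(
  targets=[
    {"offset": [0.6,1.1,0],"spin": 0.02},
    {"offset": [2,3.7,0],"spin": 0.06},
    {"offset": [4,7.2,0],"spin": 0.1},
    {"offset": [6,10.8,0],"spin": 0.14},
    {"offset": [8,14.4,0],"spin": 0.18},
    {"offset": [10,18,0],"spin": 0.22},
    {"offset": [12,21.6,0],"spin": 0.26},
    {"offset": [14,25.2,0],"spin": 0.29},
  ],
)

```text
time_s: 6.27
eef_pos: [574.0, 301.9, 232.2]
ee_rot: [-0.001, 0.05, 0.999, -0.0]
force: [1.3, -1.2, -2.7]
grip_width: 0.248
grip_force: 50.0
```

Request:
send_rows(
  targets=[
    {"offset": [1.2,2.4,0],"spin": 0},
    {"offset": [1.8,3.5,0],"spin": 0},
    {"offset": [1.8,3.5,0],"spin": 0},
    {"offset": [1.8,3.5,0],"spin": 0},
    {"offset": [1.8,3.5,0],"spin": 0},
  ],
)

```text
time_s: 6.68
eef_pos: [591.5, 334.3, 233.2]
ee_rot: [-0.001, 0.051, 0.999, -0.0]
force: [-0.8, -0.5, -3.6]
grip_width: 0.248
grip_force: 50.1
```

```bash
python3 m.py 592 335 -0.10 8
```

```text
F [ -0.31   0.08  -3.32 -59.96 -28.52] sd [0.41 0.66 0.46 0.39 0.07] t 7.0333 w 0.245 gf 50.10098218917847
tcp [591.8 334.7 234.6] psi -0.102 j6 -1.13
offset cm 0.02 0.03 z to 94: -14.06 spin 0.002
```

View pics/wrist_last.png

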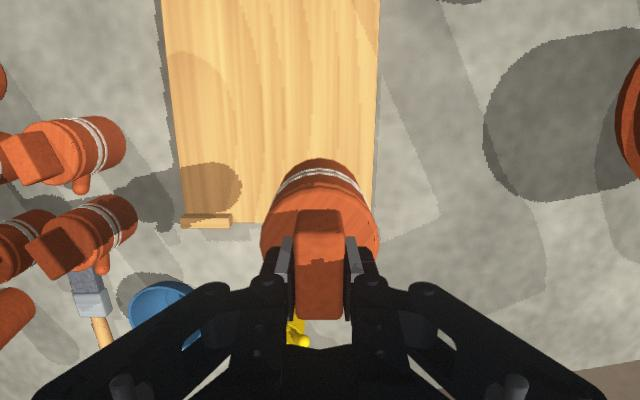

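The jar is held upright over the far outer corner with its edges parallel to the board's, and the left lip block shows at (206,220). Next I lower it, release, and move over jar B.

Request:
send_rows(
  targets=[
    {"offset": [0,0,-2],"spin": 0},
    {"offset": [0,0,-5],"spin": 0},
    {"offset": [0,0,-8],"spin": 0},
    {"offset": [0,0,-10],"spin": 0},
    {"offset": [0,0,-11.2],"spin": 0},
    {"offset": [0,0,-11.9],"spin": 0},
    {"offset": [0,0,-12.4],"spin": 0},
    {"offset": [0,0,-12.4],"spin": 0},
  ],
)

```text
time_s: 7.75
eef_pos: [592.4, 335.3, 111.2]
ee_rot: [0.001, 0.051, 0.999, 0.0]
force: [-0.2, 0.3, -3.0]
grip_width: 0.25
grip_force: 50.1
```

Request:
send_rows(
  targets=[
    {"offset": [0,0,0],"spin": 0},
    {"offset": [0,0,0],"spin": 0},
    {"offset": [0,0,0],"spin": 0},
    {"offset": [0,0,0],"spin": 0},
  ],
  grip=0.55,
)

```text
time_s: 8.08
eef_pos: [592.2, 335.1, 111.2]
ee_rot: [0.001, 0.051, 0.999, 0.0]
force: [-0.4, 0.7, 0.1]
grip_width: 0.546
grip_force: 0.0
```

Request:
send_rows(
  targets=[
    {"offset": [0,0,2],"spin": 0},
    {"offset": [0,0,5],"spin": 0},
    {"offset": [0,0,9],"spin": 0},
    {"offset": [0,0,12],"spin": 0},
    {"offset": [-0.8,-4,12],"spin": 0.1},
    {"offset": [-1.6,-8,12],"spin": 0.2},
    {"offset": [-2.4,-12,12],"spin": 0.3},
    {"offset": [-3.2,-16,12],"spin": 0.4},
  ],
)

```text
time_s: 8.75
eef_pos: [559.1, 173.5, 230.8]
ee_rot: [0.001, -0.151, 0.988, -0.0]
force: [0.9, 0.4, -0.6]
grip_width: 0.546
grip_force: 0.0
```

Request:
send_rows(
  targets=[
    {"offset": [-0.8,-4,0],"spin": 0.05},
    {"offset": [-1.6,-8,0],"spin": 0.05},
    {"offset": [-2.3,-10.3,0],"spin": 0.05},
    {"offset": [-2.3,-10.3,0],"spin": 0.05},
    {"offset": [-2.3,-10.3,0],"spin": 0.05},
    {"offset": [-2.3,-10.3,0],"spin": 0.05},
  ],
)

```text
time_s: 9.25
eef_pos: [537.1, 72.5, 230.6]
ee_rot: [0.0, -0.173, 0.985, 0.0]
force: [0.2, 0.7, 0.1]
grip_width: 0.551
grip_force: 0.0
```

```bash
python3 m.py 537 72 0.35 4
```

```text
F [ -0.09   0.39   0.06 -43.36 -26.07] sd [0.3  0.46 0.27 0.06 0.07] t 9.4 w 0.553 gf 0.0
tcp [537.   73.  230.3] psi 0.35 j6 -2.0
bar [537.8  73.9] [22. 44.] 0.248 z 119.5 1307
offset cm 0.08 0.09 z to 94: -13.63 spin -0.102
```

Request:
send_rows(
  targets=[
    {"offset": [0.1,0.1,-3],"spin": -0.1},
    {"offset": [0.1,0.1,-6],"spin": -0.1},
    {"offset": [0.1,0.1,-9],"spin": -0.1},
    {"offset": [0.1,0.1,-11],"spin": -0.1},
    {"offset": [0.1,0.1,-12.5],"spin": -0.1},
    {"offset": [0.1,0.1,-13.3],"spin": -0.1},
    {"offset": [0.1,0.1,-13.3],"spin": -0.1},
    {"offset": [0.1,0.1,-13.3],"spin": -0.1},
  ],
)

```text
time_s: 10.12
eef_pos: [538.2, 73.3, 97.8]
ee_rot: [0.0, -0.124, 0.992, -0.0]
force: [0.3, -0.4, 1.2]
grip_width: 0.551
grip_force: 0.0
```

Request:
send_rows(
  targets=[
    {"offset": [0,0,0],"spin": 0},
    {"offset": [0,0,0],"spin": 0},
    {"offset": [0,0,0],"spin": 0},
    {"offset": [0,0,0],"spin": 0},
    {"offset": [0,0,0],"spin": 0},
    {"offset": [0,0,0],"spin": 0},
  ],
  grip=0.1,
)

```text
time_s: 10.62
eef_pos: [538.4, 73.4, 98.5]
ee_rot: [0.001, -0.124, 0.992, 0.0]
force: [-0.8, 3.4, 7.0]
grip_width: 0.242
grip_force: 49.9
```

Request:
send_rows(
  targets=[
    {"offset": [0,0,1],"spin": 0},
    {"offset": [0,0,3],"spin": 0},
    {"offset": [0,0,6],"spin": 0},
    {"offset": [0,0,9.5],"spin": 0},
    {"offset": [0,0,12.5],"spin": 0},
    {"offset": [0,0,14],"spin": 0},
    {"offset": [0,0,14],"spin": 0},
    {"offset": [0,0,14],"spin": 0},
  ],
)

```text
time_s: 11.28
eef_pos: [537.5, 72.9, 236.9]
ee_rot: [-0.0, -0.124, 0.992, -0.0]
force: [-0.2, 0.2, -6.9]
grip_width: 0.249
grip_force: 50.0
```

```bash
python3 m.py 537 72 0.35 12
```

```text
F [ -0.11  -0.17  -5.95 -46.8  -28.8 ] sd [0.37 0.53 0.57 0.97 0.71] t 11.8333 w 0.245 gf 50.01385509967804
tcp [537.8  73.  237.1] psi 0.248 j6 -1.9
offset cm -0.08 -0.1 z to 94: -14.31 spin 0.102
```

Jar B weighs about 6.0 N (610 g), so it goes on the ready board on the right.

Request:
send_rows(
  targets=[
    {"offset": [0.1,-1,0],"spin": -0.02},
    {"offset": [0.3,-4,0],"spin": -0.07},
    {"offset": [0.7,-8,0],"spin": -0.13},
    {"offset": [1,-12,0],"spin": -0.2},
    {"offset": [1.4,-16,0],"spin": -0.26},
    {"offset": [1.7,-20,0],"spin": -0.33},
    {"offset": [2.1,-24,0],"spin": -0.38},
    {"offset": [2.4,-28,0],"spin": -0.4},
  ],
)

```text
time_s: 12.55
eef_pos: [561.5, -209.7, 237.3]
ee_rot: [0.0, 0.078, 0.997, -0.0]
force: [1.4, 0.8, -6.1]
grip_width: 0.248
grip_force: 50.2
```

Request:
send_rows(
  targets=[
    {"offset": [0.3,-4,0],"spin": 0},
    {"offset": [0.7,-8,0],"spin": 0},
    {"offset": [1,-11.5,0],"spin": 0},
    {"offset": [1.2,-13.4,0],"spin": 0},
    {"offset": [1.2,-13.9,0],"spin": 0},
    {"offset": [1.2,-13.9,0],"spin": 0},
    {"offset": [1.2,-13.9,0],"spin": 0},
  ],
)

```text
time_s: 13.13
eef_pos: [573.7, -345.6, 237.0]
ee_rot: [-0.0, 0.076, 0.997, 0.0]
force: [-0.1, 0.2, -5.4]
grip_width: 0.242
grip_force: 50.4
```

```bash
python3 m.py 574 -346 -0.15 6
```

```text
F [  0.24   0.21  -5.49 -60.36 -29.6 ] sd [0.55 0.39 0.45 0.33 0.14] t 13.3833 w 0.246 gf 50.401015877723694
tcp [ 574.1 -345.   237.7] psi -0.151 j6 -2.14
offset cm -0.01 -0.1 z to 94: -14.37 spin 0.001
```

View pics/wrist_last.png

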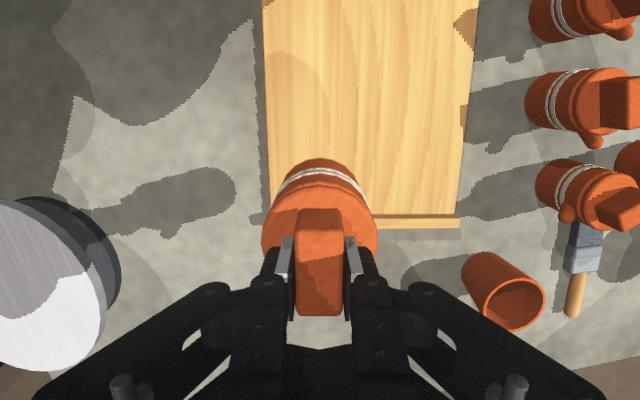

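The jar is over the right board with the unbroken lip visible at (410,222), aligned with the board. Next I set it down and go over jar D.

Request:
send_rows(
  targets=[
    {"offset": [0,0,-2],"spin": 0},
    {"offset": [0,0,-5],"spin": 0},
    {"offset": [0,0,-8],"spin": 0},
    {"offset": [0,0,-10],"spin": 0},
    {"offset": [0,0,-11.2],"spin": 0},
    {"offset": [0,0,-11.9],"spin": 0},
    {"offset": [0,0,-12.4],"spin": 0},
    {"offset": [0,0,-12.4],"spin": 0},
  ],
)

```text
time_s: 14.1
eef_pos: [574.4, -346.2, 114.4]
ee_rot: [0.001, 0.076, 0.997, -0.001]
force: [-0.1, -0.2, -5.2]
grip_width: 0.244
grip_force: 50.4
```

Request:
send_rows(
  targets=[
    {"offset": [0,0,0],"spin": 0},
    {"offset": [0,0,0],"spin": 0},
    {"offset": [0,0,0],"spin": 0},
    {"offset": [0,0,0],"spin": 0},
  ],
  grip=0.55,
)

```text
time_s: 14.43
eef_pos: [574.2, -346.3, 114.5]
ee_rot: [0.001, 0.076, 0.997, -0.001]
force: [0.2, 0.5, -0.4]
grip_width: 0.545
grip_force: 0.0
```

Request:
send_rows(
  targets=[
    {"offset": [0,0,2],"spin": 0},
    {"offset": [0,0,5],"spin": 0},
    {"offset": [0,0,9],"spin": 0},
    {"offset": [0,0,12],"spin": 0},
    {"offset": [-1.6,3.6,12],"spin": 0.12},
    {"offset": [-3.2,7.2,12],"spin": 0.24},
    {"offset": [-4.8,10.8,12],"spin": 0.36},
    {"offset": [-6.4,14.4,12],"spin": 0.48},
  ],
)

```text
time_s: 15.1
eef_pos: [508.9, -200.6, 233.8]
ee_rot: [0.0, -0.166, 0.986, -0.0]
force: [1.1, 0.1, -0.2]
grip_width: 0.548
grip_force: 0.0
```

Request:
send_rows(
  targets=[
    {"offset": [-1.6,3.6,0],"spin": 0.12},
    {"offset": [-3.2,7.2,0],"spin": 0.24},
    {"offset": [-4.8,10.8,0],"spin": 0.29},
    {"offset": [-6.7,14.1,0],"spin": 0.29},
    {"offset": [-6.7,14.1,0],"spin": 0.29},
    {"offset": [-6.7,14.1,0],"spin": 0.29},
    {"offset": [-6.7,14.1,0],"spin": 0.29},
  ],
)

```text
time_s: 15.68
eef_pos: [443.3, -61.4, 233.9]
ee_rot: [0.001, -0.304, 0.953, -0.001]
force: [0.2, -0.2, 0.3]
grip_width: 0.549
grip_force: 0.0
```

```bash
python3 m.py 443 -60 0.62 4
```

```text
F [ -0.28  -0.3    0.11 -33.19 -25.43] sd [0.52 0.62 0.75 0.24 0.18] t 15.8333 w 0.552 gf 0.0
tcp [443.3 -61.9 233.3] psi 0.617 j6 -2.59
bar [443.3 -59.8] [21. 44.] 0.624 z 119.6 1273
offset cm -0.0 0.21 z to 94: -13.93 spin 0.007
```

Request:
send_rows(
  targets=[
    {"offset": [0,0.2,-3],"spin": 0},
    {"offset": [0,0.2,-6],"spin": 0},
    {"offset": [0,0.2,-9],"spin": 0},
    {"offset": [0,0.2,-11],"spin": 0},
    {"offset": [0,0.2,-12.5],"spin": 0},
    {"offset": [0,0.2,-13.6],"spin": 0},
    {"offset": [0,0.2,-13.6],"spin": 0},
    {"offset": [0,0.2,-13.6],"spin": 0},
  ],
)

```text
time_s: 16.55
eef_pos: [442.9, -59.4, 97.2]
ee_rot: [-0.0, -0.304, 0.953, 0.0]
force: [0.0, -1.6, 1.0]
grip_width: 0.549
grip_force: 0.0
```

Request:
send_rows(
  targets=[
    {"offset": [0,0,0],"spin": 0},
    {"offset": [0,0,0],"spin": 0},
    {"offset": [0,0,0],"spin": 0},
    {"offset": [0,0,0],"spin": 0},
    {"offset": [0,0,0],"spin": 0},
    {"offset": [0,0,0],"spin": 0},
  ],
  grip=0.1,
)

```text
time_s: 17.05
eef_pos: [443.5, -59.3, 98.3]
ee_rot: [0.001, -0.304, 0.953, -0.001]
force: [0.1, 0.3, 7.0]
grip_width: 0.245
grip_force: 50.9
```

Request:
send_rows(
  targets=[
    {"offset": [0,0,1],"spin": 0},
    {"offset": [0,0,3],"spin": 0},
    {"offset": [0,0,6],"spin": 0},
    {"offset": [0,0,9.5],"spin": 0},
    {"offset": [0,0,12.5],"spin": 0},
    {"offset": [0,0,14],"spin": 0},
    {"offset": [0,0,14],"spin": 0},
    {"offset": [0,0,14],"spin": 0},
  ],
)

```text
time_s: 17.72
eef_pos: [442.4, -58.8, 236.5]
ee_rot: [-0.0, -0.304, 0.953, 0.0]
force: [-0.8, -0.6, -7.7]
grip_width: 0.249
grip_force: 50.0
```

```bash
python3 m.py 443 -60 0.62 12
```

```text
F [ -0.04  -0.22  -6.73 -35.5  -28.33] sd [0.59 0.44 0.54 0.77 0.66] t 18.2667 w 0.248 gf 49.970510601997375
tcp [442.8 -59.  237.2] psi 0.618 j6 -2.58
offset cm 0.02 -0.1 z to 94: -14.32 spin 0.002
```

Jar D weighs about 6.8 N (690 g), so it goes to the ready board's far inner slot. After that I move over jar E.

Request:
send_rows(
  targets=[
    {"offset": [0.8,-1,0],"spin": -0.05},
    {"offset": [2.7,-3.2,0],"spin": -0.15},
    {"offset": [5,-6,0],"spin": -0.26},
    {"offset": [7.4,-9,0],"spin": -0.38},
    {"offset": [9.8,-12,0],"spin": -0.5},
    {"offset": [12,-14.5,0],"spin": -0.62},
    {"offset": [14,-16.8,0],"spin": -0.72},
    {"offset": [14.8,-17.8,0],"spin": -0.77},
  ],
)

```text
time_s: 18.98
eef_pos: [592.2, -239.9, 236.0]
ee_rot: [-0.0, 0.079, 0.997, -0.0]
force: [-1.1, -0.5, -6.8]
grip_width: 0.244
grip_force: 50.2
```

Request:
send_rows(
  targets=[
    {"offset": [0,0,0],"spin": 0},
    {"offset": [0,0,0],"spin": 0},
    {"offset": [0,0,-2],"spin": 0},
    {"offset": [0,0,-5],"spin": 0},
    {"offset": [0,0,-8],"spin": 0},
    {"offset": [0,0,-10],"spin": 0},
    {"offset": [0,0,-10],"spin": 0},
  ],
)

```text
time_s: 19.57
eef_pos: [588.6, -234.9, 132.7]
ee_rot: [-0.004, 0.075, 0.997, 0.002]
force: [0.5, 0.7, -8.4]
grip_width: 0.247
grip_force: 50.3
```

```bash
python3 m.py 590 -237 -0.15 1
```

```text
F [  0.52   0.66  -8.39 -61.56 -29.35] sd [0. 0. 0. 0. 0.] t 19.5667 w 0.247 gf 50.31940519809723
tcp [ 588.6 -234.9  132.7] psi -0.15 j6 -1.98
bar [ 577.4 -233.5] [41. 64.] 1.428 z 122.0 3968
offset cm -1.12 0.14 z to 94: -3.87 spin 1.578
```

Request:
send_rows(
  targets=[
    {"offset": [0,0,-0.8],"spin": 0},
    {"offset": [0,0,-1.5],"spin": 0},
    {"offset": [0,0,-2.1],"spin": 0},
    {"offset": [0,0,-2.4],"spin": 0},
    {"offset": [0,0,-2.4],"spin": 0},
    {"offset": [0,0,-2.4],"spin": 0},
  ],
)

```text
time_s: 20.12
eef_pos: [590.9, -237.0, 113.6]
ee_rot: [0.0, 0.076, 0.997, -0.0]
force: [-0.1, 0.2, -6.5]
grip_width: 0.246
grip_force: 50.4
```

Request:
send_rows(
  targets=[
    {"offset": [0,0,0],"spin": 0},
    {"offset": [0,0,0],"spin": 0},
    {"offset": [0,0,0],"spin": 0},
    {"offset": [0,0,0],"spin": 0},
  ],
  grip=0.55,
)

```text
time_s: 20.45
eef_pos: [591.1, -237.2, 114.0]
ee_rot: [0.001, 0.076, 0.997, -0.0]
force: [-0.2, -0.1, 0.6]
grip_width: 0.547
grip_force: 0.0
```

Request:
send_rows(
  targets=[
    {"offset": [0,0,2],"spin": 0},
    {"offset": [0,0,5],"spin": 0},
    {"offset": [0,0,9],"spin": 0},
    {"offset": [0,0,12],"spin": 0},
    {"offset": [-1.1,4,12],"spin": 0.1},
    {"offset": [-2.2,8,12],"spin": 0.2},
    {"offset": [-3.3,12,12],"spin": 0.26},
    {"offset": [-4.4,15.8,12],"spin": 0.26},
  ],
)

```text
time_s: 21.12
eef_pos: [546.0, -77.3, 233.7]
ee_rot: [0.0, -0.056, 0.998, -0.0]
force: [1.0, 0.4, -0.9]
grip_width: 0.551
grip_force: 0.0
```

Request:
send_rows(
  targets=[
    {"offset": [-0.6,1.3,0],"spin": 0},
    {"offset": [-0.6,1.3,0],"spin": 0},
    {"offset": [-0.6,1.3,0],"spin": 0},
  ],
)

```text
time_s: 21.37
eef_pos: [541.1, -66.2, 233.8]
ee_rot: [0.001, -0.054, 0.999, -0.0]
force: [0.8, -0.3, -0.3]
grip_width: 0.55
grip_force: 0.0
```

```bash
python3 m.py 540 -65 0.11 4
```

```text
F [  0.17  -0.2   -0.2  -44.29 -25.91] sd [0.5  0.59 0.18 0.24 0.25] t 21.5167 w 0.549 gf 0.0
tcp [541.3 -67.4 233.1] psi 0.107 j6 -2.02
bar [538.4 -63.5] [22. 43.] 0.102 z 119.5 1299
offset cm -0.29 0.39 z to 94: -13.91 spin -0.005
```

Request:
send_rows(
  targets=[
    {"offset": [-0.2,0.3,-3],"spin": 0},
    {"offset": [-0.2,0.3,-6],"spin": 0},
    {"offset": [-0.2,0.3,-9],"spin": 0},
    {"offset": [-0.2,0.3,-11],"spin": 0},
    {"offset": [-0.2,0.3,-12.5],"spin": 0},
    {"offset": [-0.2,0.3,-13.6],"spin": 0},
    {"offset": [-0.2,0.3,-13.6],"spin": 0},
    {"offset": [-0.2,0.3,-13.6],"spin": 0},
  ],
)

```text
time_s: 22.23
eef_pos: [539.1, -63.5, 97.4]
ee_rot: [-0.0, -0.054, 0.999, 0.0]
force: [0.1, 0.1, -0.3]
grip_width: 0.551
grip_force: 0.0
```

Request:
send_rows(
  targets=[
    {"offset": [0,0,0],"spin": 0},
    {"offset": [0,0,0],"spin": 0},
    {"offset": [0,0,0],"spin": 0},
    {"offset": [0,0,0],"spin": 0},
    {"offset": [0,0,0],"spin": 0},
    {"offset": [0,0,0],"spin": 0},
  ],
  grip=0.1,
)

```text
time_s: 22.73
eef_pos: [539.6, -63.4, 98.5]
ee_rot: [0.001, -0.054, 0.999, -0.001]
force: [-0.8, -1.8, 6.3]
grip_width: 0.249
grip_force: 51.6
```

Request:
send_rows(
  targets=[
    {"offset": [0,0,1],"spin": 0},
    {"offset": [0,0,3],"spin": 0},
    {"offset": [0,0,6],"spin": 0},
    {"offset": [0,0,9.5],"spin": 0},
    {"offset": [0,0,12.5],"spin": 0},
    {"offset": [0,0,14],"spin": 0},
    {"offset": [0,0,14],"spin": 0},
    {"offset": [0,0,14],"spin": 0},
  ],
)

```text
time_s: 23.4
eef_pos: [538.4, -62.7, 236.7]
ee_rot: [-0.0, -0.054, 0.999, 0.0]
force: [-0.5, -0.5, -7.2]
grip_width: 0.247
grip_force: 49.9
```

```bash
python3 m.py 540 -65 0.11 12
```

```text
F [ -0.17  -0.1   -6.55 -47.05 -29.  ] sd [0.36 0.22 0.59 0.98 0.72] t 23.95 w 0.25 gf 49.922409653663635
tcp [538.8 -63.  237.1] psi 0.108 j6 -2.01
offset cm 0.12 -0.2 z to 94: -14.31 spin 0.002
```

Jar E weighs about 6.5 N (660 g), so it goes to the ready board's middle outer slot.

Request:
send_rows(
  targets=[
    {"offset": [-0.2,-1,0],"spin": -0.02},
    {"offset": [-0.8,-4,0],"spin": -0.06},
    {"offset": [-1.6,-8,0],"spin": -0.1},
    {"offset": [-2.4,-12,0],"spin": -0.14},
    {"offset": [-3.2,-16,0],"spin": -0.18},
    {"offset": [-4,-20,0],"spin": -0.22},
    {"offset": [-4.8,-23.6,0],"spin": -0.26},
    {"offset": [-5.3,-26,0],"spin": -0.26},
  ],
)

```text
time_s: 24.67
eef_pos: [484.1, -327.0, 237.1]
ee_rot: [-0.0, 0.079, 0.997, -0.001]
force: [1.1, -0.2, -5.8]
grip_width: 0.245
grip_force: 50.3
```

Request:
send_rows(
  targets=[
    {"offset": [-0.2,-0.9,0],"spin": 0},
    {"offset": [-0.2,-0.9,0],"spin": 0},
    {"offset": [-0.2,-0.9,-2],"spin": 0},
    {"offset": [-0.2,-0.9,-5],"spin": 0},
    {"offset": [-0.2,-0.9,-8],"spin": 0},
    {"offset": [-0.2,-0.9,-10],"spin": 0},
    {"offset": [-0.2,-0.9,-10],"spin": 0},
  ],
)

```text
time_s: 25.25
eef_pos: [482.4, -329.6, 133.0]
ee_rot: [-0.003, 0.076, 0.997, 0.003]
force: [0.0, 0.8, -7.9]
grip_width: 0.247
grip_force: 50.5
```

```bash
python3 m.py 484 -332 -0.15 1
```

```text
F [ 1.000e-02  8.200e-01 -7.930e+00 -5.505e+01 -2.807e+01] sd [0. 0. 0. 0. 0.] t 25.25 w 0.247 gf 50.4733407497406
tcp [ 482.4 -329.6  133. ] psi -0.151 j6 -2.22
bar [ 470.8 -328. ] [41. 63.] 1.418 z 122.0 4018
offset cm -1.16 0.16 z to 94: -3.9 spin 1.57
```

Request:
send_rows(
  targets=[
    {"offset": [0,0,-0.8],"spin": 0},
    {"offset": [0,0,-1.5],"spin": 0},
    {"offset": [0,0,-2.1],"spin": 0},
    {"offset": [0,0,-2.4],"spin": 0},
    {"offset": [0,0,-2.4],"spin": 0},
    {"offset": [0,0,-2.4],"spin": 0},
  ],
)

```text
time_s: 25.8
eef_pos: [484.1, -332.1, 113.8]
ee_rot: [0.0, 0.076, 0.997, -0.0]
force: [0.4, 0.4, -4.0]
grip_width: 0.245
grip_force: 50.9
```

Request:
send_rows(
  targets=[
    {"offset": [0,0,0],"spin": 0},
    {"offset": [0,0,0],"spin": 0},
    {"offset": [0,0,0],"spin": 0},
    {"offset": [0,0,0],"spin": 0},
  ],
  grip=0.55,
)

```text
time_s: 26.13
eef_pos: [484.0, -332.3, 113.8]
ee_rot: [0.0, 0.076, 0.997, -0.0]
force: [-0.5, 0.9, -0.1]
grip_width: 0.552
grip_force: 0.0
```

Request:
send_rows(
  targets=[
    {"offset": [0,0,2],"spin": 0},
    {"offset": [0,0,5],"spin": 0},
    {"offset": [0,0,9],"spin": 0},
    {"offset": [0,0,12],"spin": 0},
    {"offset": [2,3.5,12],"spin": -0.12},
    {"offset": [4,7,12],"spin": -0.24},
    {"offset": [6,10.5,12],"spin": -0.36},
    {"offset": [8,14,12],"spin": -0.48},
  ],
)

```text
time_s: 26.8
eef_pos: [561.9, -195.3, 233.8]
ee_rot: [0.0, 0.307, 0.952, -0.0]
force: [-0.1, -0.7, -0.5]
grip_width: 0.548
grip_force: 0.0
```

Request:
send_rows(
  targets=[
    {"offset": [2,3.5,0],"spin": -0.12},
    {"offset": [4,7,0],"spin": -0.24},
    {"offset": [6,10.5,0],"spin": -0.36},
    {"offset": [8,14.2,0],"spin": -0.48},
    {"offset": [8,14.2,0],"spin": -0.57},
    {"offset": [8,14.2,0],"spin": -0.57},
    {"offset": [8,14.2,0],"spin": -0.57},
  ],
)

```text
time_s: 27.38
eef_pos: [641.2, -54.8, 233.3]
ee_rot: [0.0, 0.558, 0.83, -0.0]
force: [-1.0, -0.4, -0.5]
grip_width: 0.548
grip_force: 0.0
```

```bash
python3 m.py 644 -48 -1.2 4
```

```text
F [ -0.13  -0.27   0.09 -53.93 -27.08] sd [0.53 0.41 0.51 0.06 0.09] t 27.5333 w 0.552 gf 0.0
tcp [640.9 -56.  233.5] psi -1.187 j6 -0.65
bar [643.6 -45.3] [22. 43.] -1.19 z 119.4 1319
offset cm 0.27 1.07 z to 94: -13.95 spin -0.003
```

View pics/wrist_last.png

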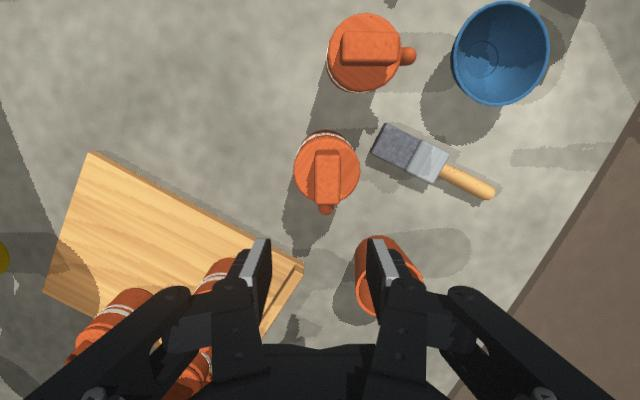

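Jar F shows at (327,178) with its spout pointing down in the picture (tool x), which confirms yaw −1.19. The brush at (430,160) and the cup at (388,275) are both clear of it.

Request:
send_rows(
  targets=[
    {"offset": [0.3,1,-2],"spin": 0},
    {"offset": [0.3,1,-5],"spin": 0},
    {"offset": [0.3,1,-8.5],"spin": 0},
    {"offset": [0.3,1,-11],"spin": 0},
    {"offset": [0.3,1,-12.5],"spin": 0},
    {"offset": [0.3,1,-13.6],"spin": 0},
    {"offset": [0.3,1,-13.6],"spin": 0},
    {"offset": [0.3,1,-13.6],"spin": 0},
  ],
)

```text
time_s: 28.25
eef_pos: [644.5, -45.2, 97.9]
ee_rot: [0.0, 0.56, 0.829, 0.0]
force: [-0.2, 0.5, 0.8]
grip_width: 0.547
grip_force: 0.0
```

Request:
send_rows(
  targets=[
    {"offset": [0,0,0],"spin": 0},
    {"offset": [0,0,0],"spin": 0},
    {"offset": [0,0,0],"spin": 0},
    {"offset": [0,0,0],"spin": 0},
    {"offset": [0,0,0],"spin": 0},
    {"offset": [0,0,0],"spin": 0},
  ],
  grip=0.1,
)

```text
time_s: 28.75
eef_pos: [644.8, -45.0, 98.9]
ee_rot: [0.001, 0.56, 0.829, 0.0]
force: [-0.8, -1.4, 7.1]
grip_width: 0.251
grip_force: 50.2
```

Request:
send_rows(
  targets=[
    {"offset": [0,0,1],"spin": 0},
    {"offset": [0,0,3],"spin": 0},
    {"offset": [0,0,6],"spin": 0},
    {"offset": [0,0,9.5],"spin": 0},
    {"offset": [0,0,12.5],"spin": 0},
    {"offset": [0,0,14],"spin": 0},
    {"offset": [0,0,14],"spin": 0},
    {"offset": [0,0,14],"spin": 0},
  ],
)

```text
time_s: 29.42
eef_pos: [644.1, -44.5, 237.1]
ee_rot: [-0.0, 0.56, 0.829, 0.0]
force: [0.5, 0.1, -3.6]
grip_width: 0.25
grip_force: 49.6
```

```bash
python3 m.py 644 -48 -1.2 12
```

```text
F [  0.    -0.13  -3.95 -57.51 -28.9 ] sd [0.47 0.64 0.45 1.2  0.76] t 29.9667 w 0.247 gf 49.56863343715668
tcp [644.3 -44.7 237.1] psi -1.188 j6 -0.63
offset cm -0.03 -0.33 z to 94: -14.31 spin -0.012
```

Jar F weighs about 3.95 N (400 g). Either board would do, and since it is the lighter side I'm choosing the refill board, far inner slot.

Request:
send_rows(
  targets=[
    {"offset": [-0.2,1,0],"spin": 0.06},
    {"offset": [-0.8,3.5,0],"spin": 0.18},
    {"offset": [-1.5,6.5,0],"spin": 0.3},
    {"offset": [-2.2,9.5,0],"spin": 0.42},
    {"offset": [-3,12.5,0],"spin": 0.54},
    {"offset": [-3.7,15.5,0],"spin": 0.66},
    {"offset": [-4.4,18.5,0],"spin": 0.78},
    {"offset": [-5,21.5,0],"spin": 0.9},
  ],
)

```text
time_s: 30.68
eef_pos: [593.7, 171.7, 237.5]
ee_rot: [0.0, 0.14, 0.99, 0.0]
force: [1.3, 0.7, -3.3]
grip_width: 0.249
grip_force: 49.5
```

Request:
send_rows(
  targets=[
    {"offset": [-0.7,3,0],"spin": 0.1},
    {"offset": [-1.2,4.8,0],"spin": 0.17},
    {"offset": [-1.3,5.5,0],"spin": 0.19},
    {"offset": [-1.3,5.5,0],"spin": 0.19},
    {"offset": [-1.3,5.5,0],"spin": 0.19},
    {"offset": [-1.3,5.5,0],"spin": 0.19},
  ],
)

```text
time_s: 31.18
eef_pos: [581.7, 224.1, 237.3]
ee_rot: [0.0, 0.05, 0.999, -0.0]
force: [0.8, -0.5, -4.4]
grip_width: 0.247
grip_force: 49.6
```

```bash
python3 m.py 581 226 -0.10 8
```

```text
F [  0.11  -0.33  -3.71 -54.27 -28.34] sd [0.56 0.32 0.28 0.02 0.01] t 31.5333 w 0.245 gf 49.61541295051575
tcp [581.4 225.  237.3] psi -0.098 j6 -1.29
offset cm -0.04 0.1 z to 94: -14.33 spin -0.002
```

Request:
send_rows(
  targets=[
    {"offset": [0,0,-2],"spin": 0},
    {"offset": [0,0,-5],"spin": 0},
    {"offset": [0,0,-8],"spin": 0},
    {"offset": [0,0,-10],"spin": 0},
    {"offset": [0,0,-11.2],"spin": 0},
    {"offset": [0,0,-11.9],"spin": 0},
    {"offset": [0,0,-12.4],"spin": 0},
    {"offset": [0,0,-12.4],"spin": 0},
  ],
)

```text
time_s: 32.25
eef_pos: [582.1, 225.4, 114.6]
ee_rot: [0.001, 0.049, 0.999, 0.0]
force: [-0.8, 0.1, -4.2]
grip_width: 0.244
grip_force: 49.7
```

Request:
send_rows(
  targets=[
    {"offset": [0,0,0],"spin": 0},
    {"offset": [0,0,0],"spin": 0},
    {"offset": [0,0,0],"spin": 0},
    {"offset": [0,0,0],"spin": 0},
  ],
  grip=0.55,
)

```text
time_s: 32.58
eef_pos: [581.7, 225.4, 114.0]
ee_rot: [0.001, 0.049, 0.999, 0.0]
force: [-0.5, 1.1, -0.5]
grip_width: 0.549
grip_force: 0.0
```

Request:
send_rows(
  targets=[
    {"offset": [0,0,2],"spin": 0},
    {"offset": [0,0,5],"spin": 0},
    {"offset": [0,0,9],"spin": 0},
    {"offset": [0,0,12],"spin": 0},
    {"offset": [1.3,-4,12],"spin": 0.12},
    {"offset": [2.6,-8,12],"spin": 0.24},
    {"offset": [3.9,-12,12],"spin": 0.36},
    {"offset": [5.4,-15.8,12],"spin": 0.48},
  ],
)

```text
time_s: 33.25
eef_pos: [634.1, 69.4, 234.0]
ee_rot: [0.0, -0.193, 0.981, -0.0]
force: [2.0, -0.6, 0.2]
grip_width: 0.551
grip_force: 0.0
```

Request:
send_rows(
  targets=[
    {"offset": [0,-0.5,0],"spin": 0.04},
    {"offset": [0,-0.5,0],"spin": 0.04},
    {"offset": [0,-0.5,0],"spin": 0.04},
    {"offset": [0,-0.5,0],"spin": 0.04},
  ],
)

```text
time_s: 33.58
eef_pos: [633.7, 67.3, 233.6]
ee_rot: [0.0, -0.209, 0.978, 0.0]
force: [-1.7, 0.2, -0.6]
grip_width: 0.55
grip_force: 0.0
```

```bash
python3 m.py 635 62 0.42 4
```

```text
F [ -0.43  -0.1   -0.33 -53.33 -26.95] sd [0.75 0.54 0.3  0.12 0.01] t 33.7333 w 0.547 gf 0.0
tcp [633.7  67.3 233.6] psi 0.422 j6 -2.07
bar [634.4  62.2] [22. 44.] 0.38 z 119.6 1286
offset cm 0.07 -0.5 z to 94: -13.96 spin -0.043
```

Request:
send_rows(
  targets=[
    {"offset": [0.1,-0.5,-2],"spin": -0.04},
    {"offset": [0.1,-0.5,-5],"spin": -0.04},
    {"offset": [0.1,-0.5,-8.5],"spin": -0.04},
    {"offset": [0.1,-0.5,-11],"spin": -0.04},
    {"offset": [0.1,-0.5,-12.5],"spin": -0.04},
    {"offset": [0.1,-0.5,-13.6],"spin": -0.04},
    {"offset": [0.1,-0.5,-13.6],"spin": -0.04},
    {"offset": [0.1,-0.5,-13.6],"spin": -0.04},
  ],
)

```text
time_s: 34.45
eef_pos: [635.2, 61.3, 97.9]
ee_rot: [0.0, -0.19, 0.982, -0.0]
force: [0.7, -0.8, 0.8]
grip_width: 0.552
grip_force: 0.0
```

Request:
send_rows(
  targets=[
    {"offset": [0,0,0],"spin": 0},
    {"offset": [0,0,0],"spin": 0},
    {"offset": [0,0,0],"spin": 0},
    {"offset": [0,0,0],"spin": 0},
    {"offset": [0,0,0],"spin": 0},
    {"offset": [0,0,0],"spin": 0},
  ],
  grip=0.1,
)

```text
time_s: 34.95
eef_pos: [635.5, 61.2, 98.7]
ee_rot: [0.001, -0.19, 0.982, -0.0]
force: [-1.2, 2.6, 6.3]
grip_width: 0.245
grip_force: 50.2
```

Request:
send_rows(
  targets=[
    {"offset": [0,0,1],"spin": 0},
    {"offset": [0,0,3],"spin": 0},
    {"offset": [0,0,6],"spin": 0},
    {"offset": [0,0,9.5],"spin": 0},
    {"offset": [0,0,12.5],"spin": 0},
    {"offset": [0,0,14],"spin": 0},
    {"offset": [0,0,14],"spin": 0},
    {"offset": [0,0,14],"spin": 0},
  ],
)

```text
time_s: 35.62
eef_pos: [634.7, 60.9, 237.1]
ee_rot: [-0.0, -0.189, 0.982, -0.0]
force: [0.5, 0.3, -4.3]
grip_width: 0.247
grip_force: 49.5
```

```bash
python3 m.py 635 62 0.42 12
```

```text
F [ 4.000e-02  2.200e-01 -3.620e+00 -5.622e+01 -2.860e+01] sd [0.4  0.58 0.57 1.16 0.74] t 36.1667 w 0.247 gf 49.437360763549805
tcp [634.9  61.  237.1] psi 0.381 j6 -2.04
offset cm 0.01 0.1 z to 94: -14.31 spin 0.039
```

Jar C weighs about 3.6 N (370 g), so it goes to the refill board's middle inner slot.

Request:
send_rows(
  targets=[
    {"offset": [-0.8,1,0],"spin": -0.03},
    {"offset": [-2.7,3.2,0],"spin": -0.09},
    {"offset": [-5,6,0],"spin": -0.17},
    {"offset": [-7.4,9,0],"spin": -0.25},
    {"offset": [-9.8,12,0],"spin": -0.33},
    {"offset": [-12,14.5,0],"spin": -0.41},
    {"offset": [-13.8,16.6,0],"spin": -0.46},
    {"offset": [-14.4,17.4,0],"spin": -0.48},
  ],
)

```text
time_s: 36.88
eef_pos: [488.4, 237.6, 237.8]
ee_rot: [-0.0, 0.049, 0.999, 0.0]
force: [-0.1, 0.1, -3.6]
grip_width: 0.244
grip_force: 49.7
```

Request:
send_rows(
  targets=[
    {"offset": [0,0,0],"spin": 0},
    {"offset": [0,0,0],"spin": 0},
    {"offset": [0,0,0],"spin": 0},
    {"offset": [0,0,0],"spin": 0},
  ],
)

```text
time_s: 37.22
eef_pos: [491.5, 234.2, 237.2]
ee_rot: [0.0, 0.05, 0.999, -0.0]
force: [0.1, -0.6, -3.0]
grip_width: 0.246
grip_force: 49.7
```

```bash
python3 m.py 490.6 235 -0.10 8
```

```text
F [  0.16   0.06  -3.23 -45.02 -27.48] sd [0.31 0.5  0.52 0.1  0.01] t 37.5667 w 0.248 gf 49.7429233789444
tcp [491.  234.8 237.2] psi -0.099 j6 -1.24
offset cm -0.04 0.02 z to 94: -14.32 spin -0.001
```

Both readings of jar C are clearly under 400 g. I'll lower it, release, back off between the boards, and then check everything.

Request:
send_rows(
  targets=[
    {"offset": [0,0,-2],"spin": 0},
    {"offset": [0,0,-5],"spin": 0},
    {"offset": [0,0,-8],"spin": 0},
    {"offset": [0,0,-10],"spin": 0},
    {"offset": [0,0,-11.2],"spin": 0},
    {"offset": [0,0,-11.9],"spin": 0},
    {"offset": [0,0,-12.4],"spin": 0},
    {"offset": [0,0,-12.4],"spin": 0},
  ],
)

```text
time_s: 38.28
eef_pos: [491.5, 235.3, 114.1]
ee_rot: [0.001, 0.049, 0.999, 0.0]
force: [0.7, -0.6, -3.1]
grip_width: 0.247
grip_force: 49.8
```

Request:
send_rows(
  targets=[
    {"offset": [0,0,0],"spin": 0},
    {"offset": [0,0,0],"spin": 0},
    {"offset": [0,0,0],"spin": 0},
    {"offset": [0,0,0],"spin": 0},
  ],
  grip=0.55,
)

```text
time_s: 38.62
eef_pos: [491.2, 235.0, 113.8]
ee_rot: [0.0, 0.049, 0.999, 0.0]
force: [0.4, 1.1, -0.3]
grip_width: 0.552
grip_force: 0.0
```

Request:
send_rows(
  targets=[
    {"offset": [0,0,2],"spin": 0},
    {"offset": [0,0,5],"spin": 0},
    {"offset": [0,0,9],"spin": 0},
    {"offset": [0,0,12],"spin": 0},
    {"offset": [-1,-4,13],"spin": 0},
    {"offset": [-2,-8,15],"spin": 0},
    {"offset": [-3,-12,17],"spin": 0},
    {"offset": [-4,-16,19],"spin": 0},
  ],
)

```text
time_s: 39.28
eef_pos: [452.9, 85.2, 298.6]
ee_rot: [0.0, 0.049, 0.999, -0.0]
force: [1.3, -0.3, 0.3]
grip_width: 0.553
grip_force: 0.0
```

Request:
send_rows(
  targets=[
    {"offset": [-1,-4,2],"spin": 0},
    {"offset": [-2,-7,4],"spin": 0},
    {"offset": [-2,-7,4],"spin": 0},
    {"offset": [-2,-7,4],"spin": 0},
    {"offset": [-2,-7,4],"spin": 0},
  ],
)

```text
time_s: 39.7
eef_pos: [433.7, 16.9, 337.2]
ee_rot: [-0.0, 0.049, 0.999, 0.0]
force: [-0.0, -0.0, -0.2]
grip_width: 0.555
grip_force: 0.0
```

```bash
cat > f.py <<'E'
from h import *
Q=[]; B=[]
for c in ['scene','side','wrist']:
    s=ctrl.sense(); im,D=ctrl.capture(c); save(im,c+'_end'); k,T=pose(c,s); P=cloud(k,T,D)
    H=cv2.cvtColor(im,cv2.COLOR_RGB2HSV); ok=(P[...,0]>300)&(P[...,0]<800)&(abs(P[...,1])<450)&np.isfinite(P[...,2])
    Q.append(P[ok&(H[...,0]<14)&(H[...,1]>90)&(P[...,2]>118)&(P[...,2]<142)])
    if c=='wrist': Wd=(P,ok,H)
    Q[-1]=np.c_[Q[-1],np.full(len(Q[-1]),len(Q))]
Q=np.vstack(Q); bd={'L':(512,288,-.10),'R':(508,-280,-.15)}
P,ok,H=Wd
for n in bd:
    m=ok&(H[...,0]>8)&(H[...,0]<25)&(H[...,1]>60)&(P[...,2]>9)&(P[...,2]<21)&((P[...,1]>130) if n=='L' else (P[...,1]<-130))
    r=cv2.minAreaRect(P[m][:,:2].astype(np.float32)); print('board',n,np.round(r[0]),np.round(r[1]),round(r[2],1),m.sum())
for n,x,y in [('L',592,335),('L',581,225),('L',491,235),('R',574,-346),('R',590,-237),('R',484,-332)]:
    p=Q[np.hypot(Q[:,0]-x,Q[:,1]-y)<40]
    for src in [(1,2),(3,)]:
        g=p[np.isin(p[:,3],src)]
        if len(g)<20: continue
        r=cv2.minAreaRect(g[:,:2].astype(np.float32)); b=cv2.boxPoints(r); e=max((b[1]-b[0],b[2]-b[1]),key=np.linalg.norm)
        a=(np.arctan2(e[1],e[0])+np.pi/2)%np.pi-np.pi/2; X,Y,t=bd[n]; d=np.array(r[0])-[X,Y]
        print(n,src,np.round(r[0]),np.round(sorted(r[1])),'bx',round(d@[np.cos(t),np.sin(t)]),'by',round(d@[-np.sin(t),np.cos(t)]),'dyaw',round(a-t,3),'top',np.percentile(g[:,2],90).round(1))
print(len(Q),ctrl.sense()['time_s'])
E
python3 f.py
```

```text
board L [509. 291.] [233. 298.] 84.3 18279
board R [ 502. -279.] [231. 288.] 81.4 17556
L (1, 2) [594. 333.] [33. 44.] bx 77 by 53 dyaw -0.103 top 135.0
L (3,) [591. 334.] [24. 44.] bx 74 by 54 dyaw 0.019 top 135.4
L (1, 2) [584. 225.] [32. 49.] bx 78 by -55 dyaw -0.038 top 135.4
L (3,) [581. 224.] [23. 44.] bx 76 by -57 dyaw -0.001 top 135.4
L (1, 2) [493. 232.] [30. 46.] bx -13 by -58 dyaw 0.092 top 135.2
L (3,) [491. 235.] [23. 43.] bx -16 by -55 dyaw -0.017 top 135.6
R (1, 2) [ 575. -347.] [28. 47.] bx 76 by -56 dyaw 0.015 top 136.2
R (3,) [ 574. -345.] [25. 46.] bx 75 by -54 dyaw 0.05 top 135.0
R (1, 2) [ 592. -240.] [26. 46.] bx 77 by 52 dyaw 0.021 top 136.2
R (3,) [ 586. -236.] [22. 34.] bx 70 by 56 dyaw -0.027 top 135.1
R (1, 2) [ 485. -333.] [26. 47.] bx -15 by -56 dyaw -0.014 top 136.0
R (3,) [ 483. -331.] [24. 44.] bx -17 by -54 dyaw -0.019 top 135.2
6128 39.85
```

View pics/wrist_end.png

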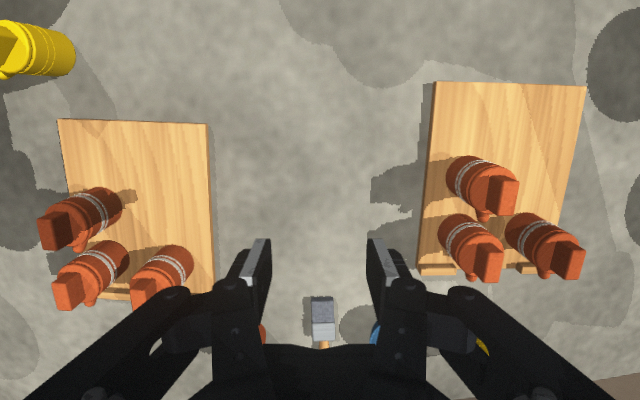

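View pics/side_end.png

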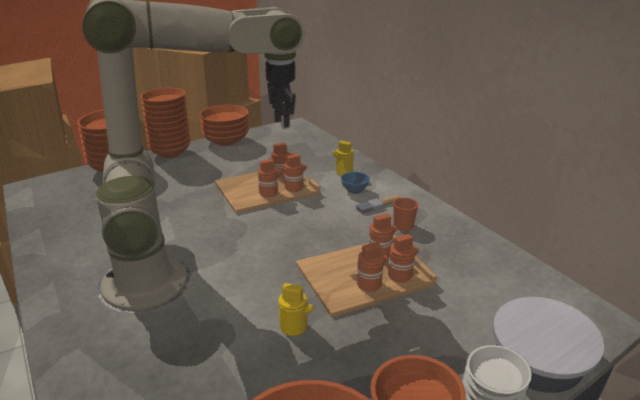

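All six jars stand on the boards, three on each side, with bar tops at about 135 mm (120 mm jar plus 15 mm board). Spouts are within 0.05 rad of the boards' x in the wrist view. The bowl, brush and cup look where they were, and the gripper is clear, so I'm handing in.

```bash
python3 -c "from rig import ctrl; print(ctrl.finish_job())"
```

```text
the job is handed in; nothing more can be done
None
```

I weighed all six jars and handed the job in: three heavy ones (about 610, 660 and 690 g) are on the ready board and three light ones (about 320, 350 and 390 g) on the refill board; in the final check all stood upright on their boards with spouts toward the lip, but the hand-in returned no verdict.

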